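# Lock the mixer's drive shaft

## Robot

A 7-joint arm with a two-finger parallel gripper is mounted at the origin on the work surface. World frame = base frame: x ahead of the robot, y to its left, z up, the work surface at z = 0. Lengths are in m, angles in rad, forces in N, time in s.
With the tool pointing down it reaches from about 0.4 to 0.85 m from the base axis. Payload 10.4 kg.
Tool frame: the origin (TCP) lies midway between the tips of the shut fingers; the grasp point (between the pads) lies bot.grip_point_offset behind it (bot.grip_point_offset is the distance from the TCP to the grasp point, in m); z points along the fingers, y is the direction in which the jaws open and shut (so a half turn about z gives the same grasp; the last joint's range is limited). The gripper opens to 85 mm and grips with 20 to 120 N. Pads are 22 mm wide; open, the fingers measure 114 mm over their backs; the gripper's body (76 mm by 85 mm) begins 54 mm behind the grasp point. The pads swing forward as they close: fully open they stand 13 mm farther back than shut.
Start: joints at [1.114, 0.332, -0.065, 1.46, 0.022, 1.35, -0.088], TCP at [0.263, -0.567, 0.231] pointing down, gripper open.
Joint ranges: [-2.6, 2.6], [-0.5, 2.12], [-1.47, 1.34], [0.16, 2.42], [-1.27, 4.41], [0.06, 2.06], [-2.6, 2.6]. Speed limits (rad/s): [2.22, 2.22, 2.79, 2.79, 3.14, 3.14, 3.14].

## Interface

Orientations are given as a unit quaternion [w, x, y, z].
In Python, from cell import bot, viewer gives the robot as it stands.
- The arm moves only by the tool play_rows, never from a script. Its argument "plan" is a list of rows, each a list of 4 numbers: the shift along the world's x, y, z in m, then the turn about the world's z in degrees. In form: [[x, y, z, roll], ...]. A call has 1 to 10 rows; each row shifts and turns the commanded pose from where the row before left it; what a row does not reach is not made up. A row lasts 1/12 s, in which the tool goes at most 41.7 mm and 7.16 degrees, less where a joint would pass 70% of its speed; a pose out of reach is approached as far as the arm can. A call is refused whole if a number of a shift passes 0.0417 or a number of a turn 7.16, either way. A call with a gripper value outside its range is refused whole. "jaw" is the closure, from 0 (fully open) to 1 (shut), set as the call begins (left out, the last holds). The fingers move at their own pace and stop on an object; the grip force is fixed at half the most. Time passes only in rows, so rows that do not move let the fingers close. It gives the time, the measured TCP pose, the force and the opening at its end, in the units of the state.
- bot.read_state(): the state, without advancing time (a new reading comes with each control period).
- viewer.capture(name): name is "side" or "top"; returns a dict with "pixels" (420x560x3 uint8, red, green, blue), "vertical_fov" (degrees; the focal length in pixels is half the picture's height over the tangent of half this angle, whatever the lens; pixels are square), "cx", "cy" (the principal point, pixels), "dist" ([k1, k2, p1, p2, k3] as OpenCV has them; the pictures are not rectified), "xyz" and "orientation" of the camera in the world. Camera axes: x right, y down, z forward; pixel columns grow to the right and rows downward; lengths in m; the calibration is good to about 2 mm. A picture is of the moment at which its call begins. There is no depth.
- bot.job_done(): hands the job in, once; it reports no verdict.
The state is a dict: "time": time; "joint_positions": joint angles; "qd": joint speeds; "tau": joint torques, N m; "tool_pos": TCP position; "tool_rot": TCP orientation; "force": force on the tool from outside, world axes, zero at the start; "wrist_torque": the same for the moment, N m; "finger_gap": finger opening in m.
Only numpy, scipy, OpenCV 4.12 (cv2) and the standard library are available. Lean on these libraries where they do the work, as an engineer would, in place of code of your own. Each camera call takes 0.05 s, during which the arm holds its last target.

## Task

Lock the bench mixer's drive shaft so that the vessel can be fitted: turn the slotted disc by its pins until the slot lines up with the lock bar, then push the bar by its tab through the disc and fully home against the stops. Do it all by gentle pushing with the fingertips or the outside of the fingers, gripping and lifting nothing, and leave everything else on the bench and on the mixer's deck where it stands.

Things in the scene. Friction and masses are not known exactly. Their poses are not given: they have to be found in the camera images.
- mixer: Bench mixer drive unit, vessel off, fixed: white housing, flat steel deck 100 mm above the bench, sloping control panel on the robot's side. Place and yaw vary. Origin: on the drive shaft's vertical axis at bench level, not mid-housing. x points away from the panel, y to the left seen from the panel, along the lock bar, z up. The deck spans x -115 to +125, y -115 to +235 mm.
- drive_disc: Slotted locking disc on the shaft: dark steel, 110 mm diameter, flat top 126 mm above the bench. A slot 20 mm wide, 17 mm deep runs across its middle from rim to rim, mouths bevelled 5 mm. Origin: disc centre at deck level. x runs along the slot (either way is the same), y through the pins. Turns endlessly either way, drag 0.18 N m, stays where left. Starts 25 to 90 degrees out of line with the bar.
- pin_a (a point): Top centre of one of the disc's two upright round steel pins, 12 mm diameter, 30 mm tall (126 to 156 mm above the bench), 38 mm from the disc's centre along its +y, square to the slot. Pushing it sideways round the shaft takes about 5 N; keep well under 40 N.
- pin_b (a point): Top centre of the other, equal pin, 38 mm from the disc's centre along its -y.
- lock_bar: Lock bar: steel, 14 mm wide, 12 mm high, top 122 mm above the bench, between two guide rails, with an upright thumb tab at its outer end. Origin: mid-tab at deck level; axes as the mixer's. Slides only along mixer y, drag 4 N, stays where left. Parked at mixer y +202 to +214 mm; fully home at +72 mm, tab against the stops. The disc's rim blocks it unless the slot is in line to about 5 degrees.
- tab_face (a point): Middle of the thumb tab's flat outer face, the face to push towards mixer -y; it looks along mixer +y. 144 mm above the bench. The tab is 36 mm wide, 12 mm thick and stands 126 to 162 mm above the bench. Pushing takes about 5 N; keep well under 40 N.
- bar_nose (a point): Tip of the bar's tapered nose (nearest the disc), 144 mm from the bar's origin towards mixer -y. Parked it is 3 to 15 mm short of the disc's rim; fully home it is 10 mm inside the keeper.
- keeper (a point): Mouth of the keeper's socket, on the side of the disc away from the tab, at mixer y -62 mm. The aluminium keeper block spans mixer y -62 to -86 mm, x +-20.5 mm; its top is 127 mm above the bench.
- stop (a point): Midway between the two stops that the tab meets when the bar is home (mixer y +65.5 mm). They stand on the inner ends of the two aluminium guide rails, tops 132 mm above the bench, y +59.5 to +65.5 mm. The rails run along mixer y +59 to +224 mm, outer faces at x +-18.5 mm, tops 124 mm above the bench.
- mixing_vessel: Bystander: open stainless mixing vessel, 130 mm diameter, 152 mm tall, black side handle, on the bench to the robot's right. Origin: centre of its underside, z up.
- vessel_lid: Bystander: the vessel's grey lid with a knob, 132 mm diameter, 42 mm tall, lying on the bench to the right. Origin: centre of its underside.
- wash_bottle: Bystander: white squeeze bottle with blue cap and bent spout, 66 mm diameter, 190 mm tall, on the bench. Origin: centre of its underside.
- beaker: Bystander: empty glass beaker, 68 mm diameter, 90 mm tall, on the bench. Origin: centre of its underside.
- amber_jar: Bystander: amber glass jar with black cap, 60 mm diameter, 95 mm tall, on the bench. Origin: centre of its underside.
- brush: Bystander: white cleaning brush 200 mm long lying on the bench to the robot's left. Origin: under its middle; it lies along its x.
- spanner: Bystander: steel open-ended spanner 150 mm long, lying on the mixer's deck along its far edge (about 100 mm beyond the shaft). Origin: under its middle; it lies along its x.
- vial: Bystander: small glass jar with white cap, 28 mm diameter, 45 mm tall, standing on the mixer's deck near its front edge (about 90 mm on the robot's side of the bar). Origin: centre of its underside.

How it is judged:
By the outcome, as a careful person would: the job done as asked, in the order asked, and still so for the second after the job is handed in, with the robot touching nothing.
It also fails if it takes over 51 s, if anything falls off the work surface, if the arm or the gripper's body presses on something with over 40 N, if the wrist force passes 120 N, or if a joint passes its speed limit or range.

## Working session

There is one attempt and no reset: what is moved stays moved. The work goes in short steps, Python scripts to look and compute and a tool call to move; the robot and the scene stay as the last step left them, time stands still between calls to the robot, and variables do not carry over. Pictures are saved under pics/ and viewed, and the job is handed in when it is done.

Besides the shell and the picture viewer there is one more tool, called as a command line: name --pt "numbers of a row" for each row, then --argument value for the rest. play_rows: Moves the arm, as the interface text tells. Its arguments: {"type":"object","properties":{"plan":{"type":"array","items":{"type":"array","items":{"type":"number"}}},"jaw":{"type":"number"}},"required":["plan"]}

```bash
ls; mkdir -p pics; python3 - <<'E'
from cell import bot, viewer
import cv2
s=bot.read_state()
for k,v in s.items(): print(k,v)
print(bot.grip_point_offset)
for n in("side","top"):
    c=viewer.capture(n); cv2.imwrite(f"pics/{n}0.png",c["pixels"][:,:,::-1]); 
    import pickle; pickle.dump(c,open(f"pics/{n}0.pkl","wb"))
    print({k:v for k,v in c.items() if k!="pixels"})
E
```

```text
pics
time 0.0
joint_positions [ 1.11442128  0.33285617 -0.06470453  1.46093519  0.02159771  1.34992702
 -0.0885233 ]
qd [ 6.10305680e-04  8.70633190e-04 -1.32296803e-05 -4.82601673e-04
  2.66182968e-03 -5.35385281e-04  6.36490626e-04]
tau [ 1.13125014e-03 -6.25441432e+01  5.02875040e-02 -3.91609132e+01
  1.64057105e-02  1.00368628e-02  6.13652242e-05]
tool_pos [ 0.26252397 -0.5667703   0.23052868]
tool_rot [-6.90777796e-04  9.76571562e-01  2.15191714e-01 -1.85048302e-04]
force [-0.25580281 -0.60706954 -0.58116752]
wrist_torque [ 0.00674105 -0.00730051 -0.06173678]
finger_gap 0.08562816862576247
0.0187
{'vertical_fov': 49.71765814845894, 'cx': 278.51653792675603, 'cy': 205.04538266847072, 'dist': array([-0.01927264,  0.        ,  0.        ,  0.        ,  0.        ]), 'xyz': array([-0.3646785,  0.892889 ,  0.8900166]), 'orientation': array([ 0.18534807, -0.32277081,  0.81274229, -0.44823551])}
{'vertical_fov': 45.544033063094744, 'cx': 281.6334799792345, 'cy': 206.70767955912004, 'dist': array([-0.13361125,  0.        ,  0.        ,  0.        ,  0.        ]), 'xyz': array([ 0.27591619, -0.01667387,  1.39871791]), 'orientation': array([-0.06631701,  0.71126752, -0.69746004,  0.05700928])}
```

View pics/side0.png

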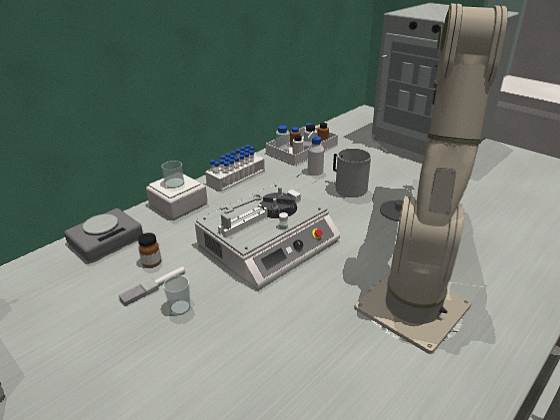

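View pics/top0.png

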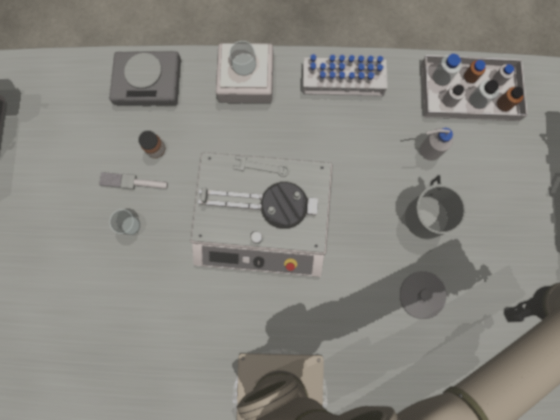

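The top view shows the disc near (284,204), the tab near (203,196), the keeper near (313,206), the spanner near (262,167) and the vial near (257,237). Next I'll zoom in.

```bash
cat > h.py <<'E'
import numpy as np, cv2, pickle
from scipy.spatial.transform import Rotation as R
def K(c):
    f=c["pixels"].shape[0]/2/np.tan(np.radians(c["vertical_fov"])/2)
    return np.array([[f,0,c["cx"]],[0,f,c["cy"]],[0,0,1]])
def rot(c):
    w,x,y,z=c["orientation"]; return R.from_quat([x,y,z,w]).as_matrix()
def ray(c,uv):
    p=cv2.undistortPoints(np.array(uv,float).reshape(-1,1,2),K(c),c["dist"]).reshape(-1,2)
    d=np.c_[p,np.ones(len(p))]@rot(c).T
    return d
def onz(c,uv,z):
    d=ray(c,uv); o=c["xyz"]; t=(z-o[2])/d[:,2]; return o+d*t[:,None]
def proj(c,P):
    P=np.array(P,float).reshape(-1,3); Rm=rot(c)
    rv=cv2.Rodrigues(Rm.T)[0]; t=-Rm.T@c["xyz"]
    return cv2.projectPoints(P,rv,t,K(c),c["dist"])[0].reshape(-1,2)
def tri(c1,u1,c2,u2):
    d1=ray(c1,[u1])[0];d2=ray(c2,[u2])[0];o1=c1["xyz"];o2=c2["xyz"]
    A=np.stack([d1,-d2],1); s=np.linalg.lstsq(A,o2-o1,rcond=None)[0]
    a=o1+d1*s[0];b=o2+d2*s[1]; return (a+b)/2,np.linalg.norm(a-b)
E
python3 - <<'E'
import pickle,cv2
for n,(x0,y0,w,h) in(("top",(188,150,150,110)),("side",(190,175,150,110))):
    c=pickle.load(open(f"pics/{n}0.pkl","rb"))
    im=c["pixels"][y0:y0+h,x0:x0+w,::-1]
    cv2.imwrite(f"pics/{n}0z.png",cv2.resize(im,None,fx=5,fy=5,interpolation=cv2.INTER_CUBIC))
E
```

```text
(no output)
```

View pics/top0z.png

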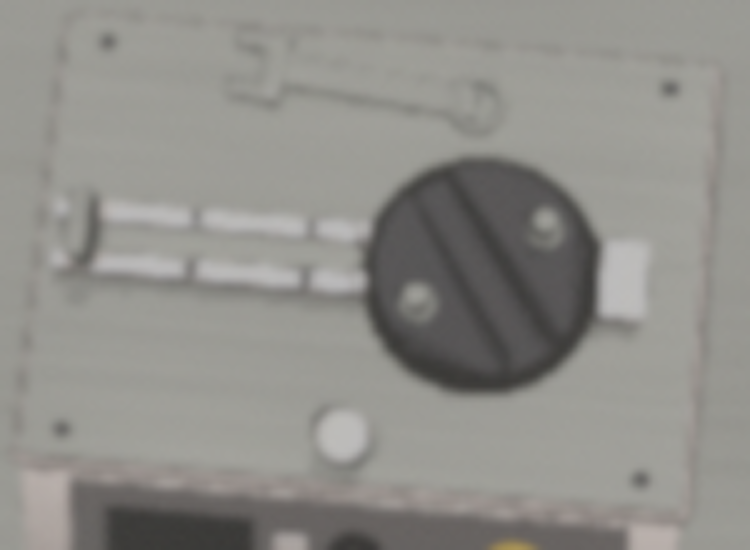

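View pics/side0z.png

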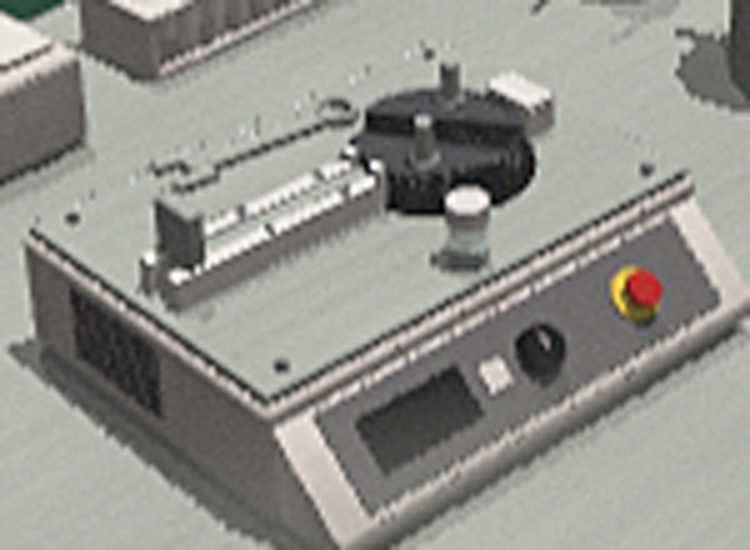

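```bash
python3 - <<'E'
from h import *
t=pickle.load(open("pics/top0.pkl","rb"));s=pickle.load(open("pics/side0.pkl","rb"))
T=lambda x,y:(188+(x+.5)/5-.5,150+(y+.5)/5-.5)
S=lambda x,y:(190+(x+.5)/5-.5,175+(y+.5)/5-.5)
np.set_printoptions(precision=4,suppress=True)
# disc mask
g=cv2.cvtColor(t["pixels"],cv2.COLOR_RGB2HSV)[:,:,2]
m=((g<105)*255).astype(np.uint8); m2=np.zeros_like(m); m2[175:232,255:312]=m[175:232,255:312]
cs=max(cv2.findContours(m2,cv2.RETR_EXTERNAL,cv2.CHAIN_APPROX_NONE)[0],key=cv2.contourArea)
P=onz(t,cs.reshape(-1,2),.126); (c,r)=cv2.minEnclosingCircle(P[:,:2].astype(np.float32)); print("disc",c,r,cv2.fitEllipse(P[:,:2].astype(np.float32)*1000))
pa,pb=T(545,224),T(416,300)
A,B=onz(t,[pa,pb],.156); print("pins",A,B,"mid",(A+B)/2,"d",np.linalg.norm(A-B), "ang",np.degrees(np.arctan2(*(A-B)[[1,0]])))
sa,sb=S(449,68),S(423,122)
print("tri",tri(t,pa,s,sa),tri(t,pb,s,sb))
print("side onz",onz(s,[sa,sb],.156))
h=onz(t,[T(108,41),T(670,89),T(640,480),T(62,429)],.1); print("deckscrews",h)
for a,b in((0,1),(3,2),(3,0),(2,1)):
    d=h[b]-h[a]; print(np.degrees(np.arctan2(d[1],d[0])),np.linalg.norm(d))
hs=onz(s,[S(73,218),S(428,53),S(647,170),S(281,366)],.1); print("side screws",hs)
for z,p in((.124,(105,212)),(.124,(360,232)),(.124,(95,263)),(.124,(360,282)),(.127,(623,280)),(.162,(82,228)),(.145,(342,436))): print(p,onz(t,[T(*p)],z))
for z,p in((.162,(178,210)),(.162,(157,203)),(.162,(205,228))): print("tab side",p,onz(s,[S(*p)],z))
for q in ([T(415,190),T(510,365)],[T(450,180),T(558,345)]):
    a,b=onz(t,q,.126); d=b-a; print("slot",np.degrees(np.arctan2(d[1],d[0])))
E
```

```text
disc (0.5058901309967041, -0.0035522831603884697) 0.06215491145849228 ((505.6669006347656, -3.0599358081817627), (119.4597396850586, 121.63159942626953), 83.24095153808594)
pins [ 0.5274 -0.0352  0.156 ] [0.4871 0.0292 0.156 ] mid [ 0.5072 -0.003   0.156 ] d 0.07596782474180912 ang -57.98745270536933
tri (array([ 0.529 , -0.0348,  0.1509]), np.float64(0.0015069122230284165)) (array([0.4885, 0.0302, 0.155 ]), np.float64(0.003025507506267625))
side onz [[ 0.5235 -0.0281  0.156 ]
 [ 0.4887  0.032   0.156 ]]
deckscrews [[ 0.6352  0.2011  0.1   ]
 [ 0.6136 -0.1019  0.1   ]
 [ 0.4038 -0.0876  0.1   ]
 [ 0.4244  0.2156  0.1   ]]
-94.07870037005421 0.30370492946206024
-93.89632510270177 0.3039266783545879
-3.936914817075329 0.21132457698521914
-3.876283899918015 0.21035783081958248
side screws [[ 0.6352  0.1999  0.1   ]
 [ 0.617  -0.1037  0.1   ]
 [ 0.4048 -0.0889  0.1   ]
 [ 0.4258  0.2149  0.1   ]]
(105, 212) [[0.5361 0.1942 0.124 ]]
(360, 232) [[0.5278 0.0604 0.124 ]]
(95, 263) [[0.5089 0.1981 0.124 ]]
(360, 282) [[0.5015 0.0596 0.124 ]]
(623, 280) [[ 0.5045 -0.0764  0.127 ]]
(82, 228) [[0.5199 0.1992 0.162 ]]
(342, 436) [[0.4187 0.0652 0.145 ]]
tab side (178, 210) [[0.5181 0.2072 0.162 ]]
tab side (157, 203) [[0.5329 0.2107 0.162 ]]
tab side (205, 228) [[0.4922 0.209  0.162 ]]
slot -150.7045951658713
slot -146.19051758044742
```

Each of these checks compares measured with expected:

| Check | Measured | Expected |
|---|---|---|
| Pin spacing | 76.0 mm | 76 mm |
| Deck screw pattern, two views | about 1 mm apart | same points |

Values used for the moves:
- Shaft is at about (0.509, -0.003).
- Mixer yaw is -3.95°.
- Pin axis is at -58° in world, so the disc must turn about +54° (counter-clockwise).

I'll shut the fingers and approach behind the far-right pin.

play_rows --pt "0.0165 0.0355 0 0.5" --pt "0.0165 0.0355 0 0.5" --pt "0.0165 0.0355 0 0.5" --pt "0.0165 0.0355 0 0.5" --pt "0.0165 0.0355 0 0.5" --pt "0.0165 0.0355 0 0.5" --pt "0.0165 0.0355 0 0.5" --pt "0.0165 0.0355 0 0.5" --pt "0.0165 0.0355 0 0.5" --pt "0.0165 0.0355 0 0.5" --jaw 1

```text
time: 0.93
tool_pos: [0.4279, -0.2102, 0.2313]
tool_rot: [0.0, 0.966, 0.258, -0.0]
force: [1.0, -0.6, 0.2]
finger_gap: 0.0
```

play_rows --pt "0.0165 0.0355 0 0.5" --pt "0.0165 0.0355 0 0.5" --pt "0.0165 0.0355 0 0.5" --pt "0.0165 0.0355 0 0.5" --pt "0 0 0 0" --pt "0 0 0 0"

```text
time: 1.43
tool_pos: [0.4941, -0.0677, 0.231]
tool_rot: [-0.0, 0.961, 0.277, -0.0]
force: [-1.1, -1.0, -0.5]
finger_gap: 0.0
```

play_rows --pt "0.001 0.004 -0.02 0" --pt "0.001 0.004 -0.02 0" --pt "0.001 0.004 -0.02 0" --pt "0 0 0 0" --pt "0 0 0 0"

```text
time: 1.85
tool_pos: [0.4959, -0.0591, 0.1709]
tool_rot: [-0.0, 0.962, 0.274, -0.001]
force: [0.7, -0.5, 0.2]
finger_gap: -0.0003
```

```bash
cat > snap.py <<'E'
import sys
from h import *
from cell import bot, viewer
tag=sys.argv[1]; out=[]
for n,(x0,y0,w,h) in(("top",(188,150,160,110)),("side",(190,150,160,135))):
    c=viewer.capture(n); pickle.dump(c,open(f"pics/{n}{tag}.pkl","wb"))
    im=c["pixels"][y0:y0+h,x0:x0+w,::-1]
    cv2.imwrite(f"pics/{n}{tag}z.png",cv2.resize(im,None,fx=5 if n=="top" else 4,fy=5 if n=="top" else 4,interpolation=cv2.INTER_CUBIC))
s=bot.read_state(); print(s["time"],s["tool_pos"],s["tool_rot"],s["force"])
E
python3 snap.py 1
```

```text
1.95 [ 0.4970911  -0.05909478  0.17250782] [4.19705512e-04 9.61781257e-01 2.73818174e-01 4.95175537e-04] [0.01871002 0.37707522 0.47308189]
```

View pics/top1z.png

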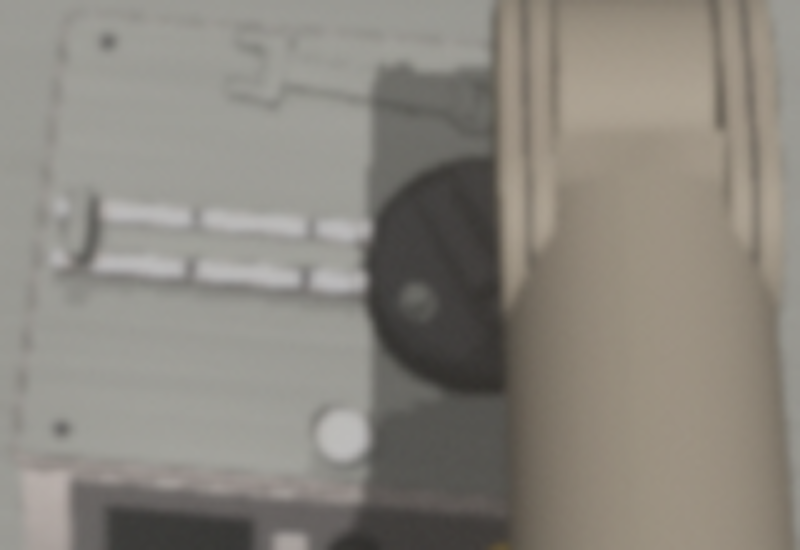

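View pics/side1z.png

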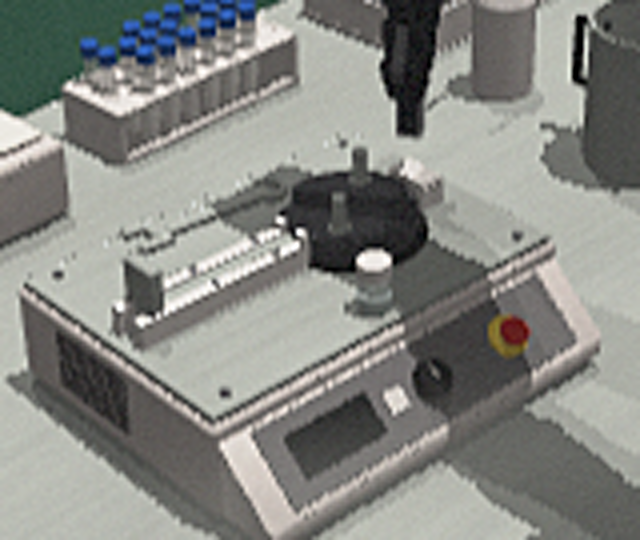

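The fingertip shows at about side px (292,183), just behind pin A at (279,187) and clear of it. I'll check that TCP against the calibration.

```bash
python3 - <<'E'
from h import *
s=pickle.load(open("pics/side1.pkl","rb"))
for P in([.497,-.0591,.1725],[.5285,-.035,.156],[.4885,.030,.156]):
    print((proj(s,P)[0]-[190,150])*4)
E
```

```text
[407.48886076 132.07403576]
[359.02396778 147.63210579]
[338.80586    195.12686469]
```

play_rows --pt "0.0005 0.002 -0.011 0" --pt "0.0005 0.002 -0.011 0" --pt "0 0 -0.0105 0" --pt "0 0 0 0" --pt "0 0 0 0"

```text
time: 2.37
tool_pos: [0.4971, -0.054, 0.138]
tool_rot: [-0.0, 0.962, 0.275, -0.001]
force: [0.0, -0.5, 0.2]
finger_gap: 0.0001
```

```bash
python3 - <<'E'
import numpy as np
c=np.array([.509,-.003]);prev=np.array([.4973,-.0551]);pa=32.
for th in np.arange(-58,-5.9,4):
    a=np.radians(th);r=np.array([np.cos(a),np.sin(a)]);t=np.array([-r[1],r[0]])
    p=c+.038*r-.017*t; print(th,p.round(4),(p-prev).round(4),4); prev=p
E
```

```text
-58.0 [ 0.5147 -0.0442] [0.0174 0.0109] 4
-54.0 [ 0.5176 -0.0437] [0.0029 0.0005] 4
-50.0 [ 0.5204 -0.043 ] [0.0028 0.0007] 4
-46.0 [ 0.5232 -0.0421] [0.0028 0.0009] 4
-42.0 [ 0.5259 -0.0411] [0.0027 0.0011] 4
-38.0 [ 0.5285 -0.0398] [0.0026 0.0013] 4
-34.0 [ 0.531  -0.0383] [0.0025 0.0014] 4
-30.0 [ 0.5334 -0.0367] [0.0024 0.0016] 4
-26.0 [ 0.5357 -0.0349] [0.0023 0.0018] 4
-22.0 [ 0.5379 -0.033 ] [0.0022 0.0019] 4
-18.0 [ 0.5399 -0.0309] [0.002  0.0021] 4
-14.0 [ 0.5418 -0.0287] [0.0019 0.0022] 4
-10.0 [ 0.5435 -0.0263] [0.0017 0.0023] 4
-6.0 [ 0.545  -0.0239] [0.0015 0.0025] 4
```

play_rows --pt "0.0035 0.002 0 0" --pt "0.0035 0.002 0 0" --pt "0.0035 0.002 0 0" --pt "0.0035 0.002 0 0" --pt "0.0035 0.002 0 0" --pt "0 0 0 0"

```text
time: 2.87
tool_pos: [0.5159, -0.0437, 0.1389]
tool_rot: [0.0, 0.962, 0.275, 0.0]
force: [-0.2, -0.5, 0.1]
finger_gap: 0.0001
```

play_rows --pt "0.0029 0.0005 0 4" --pt "0.0028 0.0007 0 4" --pt "0.0028 0.0009 0 4" --pt "0.0027 0.0011 0 4" --pt "0.0026 0.0013 0 4" --pt "0.0025 0.0014 0 4"

```text
time: 3.37
tool_pos: [0.5309, -0.0394, 0.1388]
tool_rot: [0.0, 0.883, 0.469, -0.001]
force: [-3.7, -4.4, 2.4]
finger_gap: -0.0002
```

Contact is about 5.7 N, as predicted. I'll continue the arc.

play_rows --pt "0.0024 0.0016 0 4" --pt "0.0023 0.0018 0 4" --pt "0.0022 0.0019 0 4" --pt "0.002 0.0021 0 4" --pt "0.0019 0.0022 0 4" --pt "0.0017 0.0023 0 4" --pt "0.0015 0.0025 0 4" --pt "0 0 0 0"

```text
time: 4.03
tool_pos: [0.5461, -0.0252, 0.1389]
tool_rot: [0.001, 0.743, 0.669, -0.0]
force: [2.9, -5.0, -1.5]
finger_gap: -0.0001
```

```bash
python3 snap.py 2
```

```text
4.1333 [ 0.54601994 -0.02522151  0.13886696] [ 7.90417833e-04  7.44355923e-01  6.67782623e-01 -5.81656037e-05] [ 2.85372696 -5.099174   -1.62292792]
```

View pics/top2z.png

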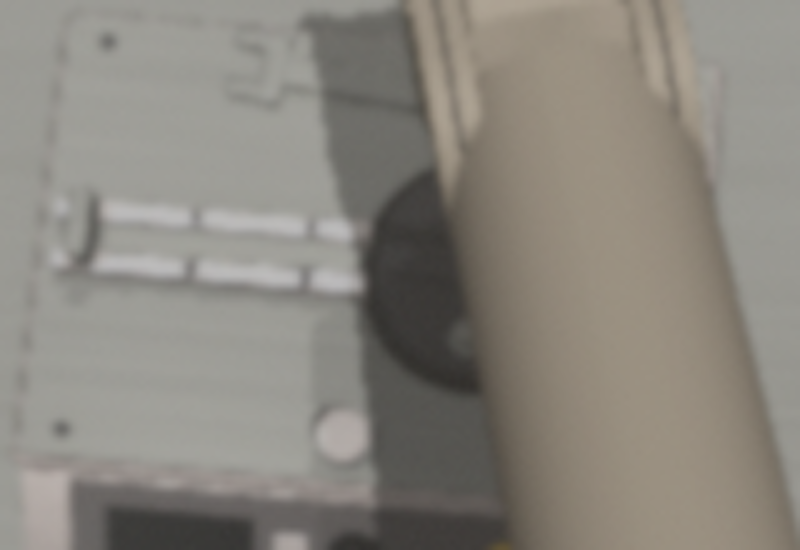

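View pics/side2z.png

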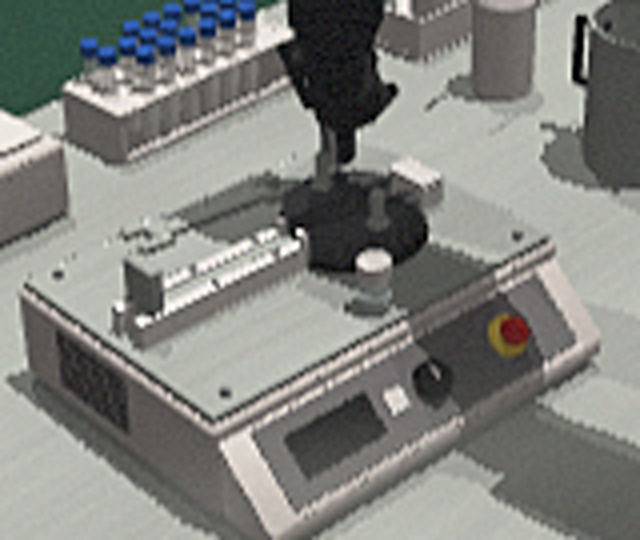

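Side view: pin A is at about zoom (325,137) against the finger, and pin B is at about (378,190). I'll work out the disc angle from pin B.

```bash
python3 - <<'E'
from h import *
s=pickle.load(open("pics/side2.pkl","rb"))
B,A=onz(s,[(190+378/4,150+190/4),(190+325/4,150+137/4)],.156); print(A,B,np.degrees(np.arctan2(*(A-B)[[1,0]])))
c=np.array([.509,-.003])
for th in range(-16,4,2):
    a=np.radians(th); r=np.array([np.cos(a),np.sin(a)])*.038
    print(th,[((proj(s,[*(c+k*r),.156])[0]-[190,150])*4).round(1) for k in(1,-1)])
im=s["pixels"][180:225,255:305,::-1]; cv2.imwrite("pics/side2zz.png",cv2.resize(im,None,fx=14,fy=12,interpolation=cv2.INTER_CUBIC))
E
```

```text
[ 0.56142645 -0.02885312  0.156     ] [0.47123364 0.003582   0.156     ] -19.77958919141772
-16 [array([325.7, 150.3]), array([373.5, 191.3])]
-14 [array([324.3, 150.7]), array([374.9, 190.9])]
-12 [array([322.9, 151.2]), array([376.3, 190.4])]
-10 [array([321.6, 151.7]), array([377.7, 189.9])]
-8 [array([320.3, 152.2]), array([379. , 189.3])]
-6 [array([319. , 152.7]), array([380.3, 188.8])]
-4 [array([317.7, 153.2]), array([381.5, 188.2])]
-2 [array([316.5, 153.8]), array([382.8, 187.6])]
0 [array([315.4, 154.4]), array([383.9, 186.9])]
2 [array([314.2, 155. ]), array([385. , 186.3])]
```

View pics/side2zz.png

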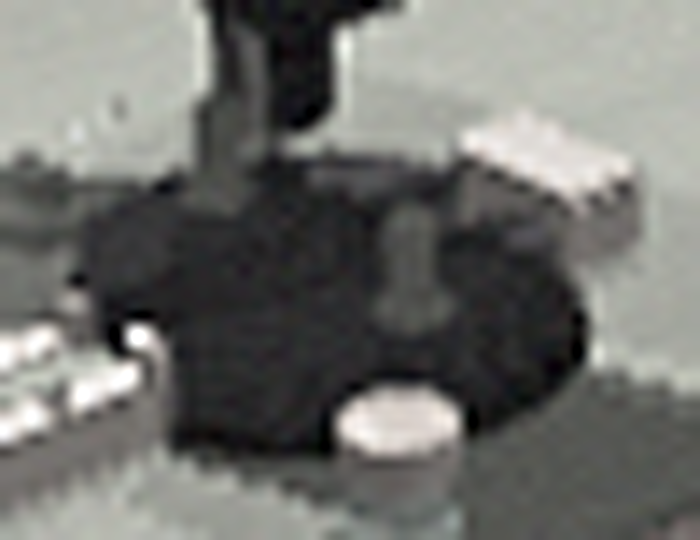

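play_rows --pt "0.0007 0.0013 0 1" --pt "0.0006 0.0014 0 1" --pt "0 0 0 0"

```text
time: 4.38
tool_pos: [0.5472, -0.0225, 0.1389]
tool_rot: [0.001, 0.732, 0.681, -0.0]
force: [2.6, -4.3, -1.5]
finger_gap: 0.0001
```

play_rows --pt "-0.001 -0.01 0 0" --pt "-0.001 -0.01 0 0" --pt "0 0 0.03 0" --pt "0 0 0.04 0" --pt "0 0.03 0 0" --pt "0 0.04 0 0" --pt "0 0.04 0 0" --pt "0 0.04 0 0" --pt "0 0.04 0 0" --pt "0 0.04 0 0"

```text
time: 5.22
tool_pos: [0.5448, 0.1896, 0.209]
tool_rot: [0.0, 0.733, 0.681, -0.0]
force: [1.2, -0.4, -0.3]
finger_gap: -0.0003
```

play_rows --pt "-0.005 0.04 0 0" --pt "-0.005 0.03 0 0" --pt "0 0 0 0"

```text
time: 5.47
tool_pos: [0.5318, 0.2659, 0.209]
tool_rot: [-0.002, 0.729, 0.684, 0.001]
force: [0.0, 0.6, 0.1]
finger_gap: -0.0002
```

```bash
python3 snap.py 3
```

```text
5.5667 [0.53439296 0.25961621 0.2086327 ] [-2.99199276e-04  7.31405816e-01  6.81942385e-01 -1.61103539e-04] [ 0.36109433 -1.0559327  -0.18988759]
```

View pics/top3z.png

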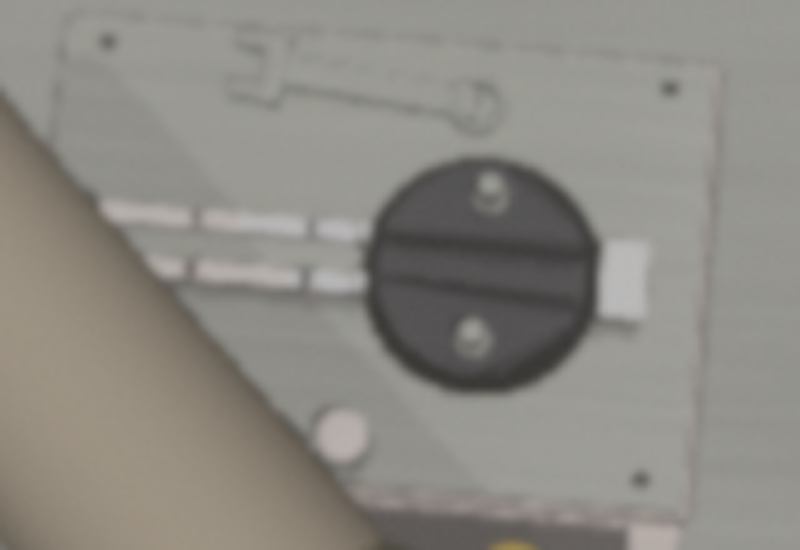

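View pics/side3z.png

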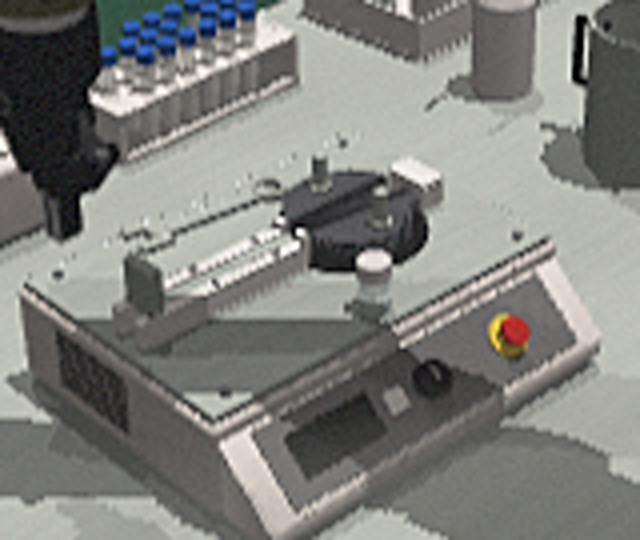

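The disc is turned. In the top view the pins are at zoom (490,190) and (473,335), and the slot runs nearly along the bar. I'll measure the angle.

```bash
python3 - <<'E'
from h import *
t=pickle.load(open("pics/top3.pkl","rb"));s=pickle.load(open("pics/side3.pkl","rb"))
T=lambda x,y:(188+(x+.5)/5-.5,150+(y+.5)/5-.5)
S=lambda x,y:(190+(x+.5)/4-.5,150+(y+.5)/4-.5)
# pin blobs: bright inside the disc
g=cv2.cvtColor(t["pixels"],cv2.COLOR_RGB2GRAY).astype(float)
for (x,y) in((490,190),(473,337)):
    u,v=map(round,T(x,y)); w=np.clip(g[v-5:v+6,u-5:u+6]-100,0,None); yy,xx=np.mgrid[v-5:v+6,u-5:u+6]
    print((w*xx).sum()/w.sum(),(w*yy).sum()/w.sum(), T(x,y))
def pr(A,B): print(A,B,(A+B)/2,np.linalg.norm(A-B),np.degrees(np.arctan2(*(A-B)[[1,0]])))
A,B=onz(t,[T(490,186),T(471,332)],.156); pr(A,B)
A,B=onz(t,[T(490,190),T(473,336)],.150); pr(A,B)
A,B=onz(s,[S(320,156),S(382,190)],.156); pr(A,B)
for q in([T(385,238),T(585,252)],[T(385,275),T(575,302)]):
    a,b=onz(t,q,.126); d=a-b; print("slot",np.degrees(np.arctan2(d[1],d[0]))-90)
im=t["pixels"][178:232,258:318,::-1]; cv2.imwrite("pics/top3zz.png",cv2.resize(im,None,fx=11,fy=11,interpolation=cv2.INTER_CUBIC))
E
```

```text
286.0122494432071 187.3619153674833 (285.6, 187.6)
282.3038210624417 216.63653308480895 (282.2, 217.0)
[ 0.54655209 -0.00699663  0.156     ] [0.47129373 0.00111534 0.156     ] [ 0.50892291 -0.00294065  0.156     ] 0.0756942827681061 -6.152062891316258
[ 0.54577006 -0.0069899   0.15      ] [4.70210882e-01 1.48896316e-04 1.50000000e-01] [ 0.50799047 -0.0034205   0.15      ] 0.07589566473204885 -5.397255667666399
[ 0.54501416 -0.00460413  0.156     ] [0.47134807 0.00058003 0.156     ] [ 0.50818111 -0.00201205  0.156     ] 0.07384828161491688 -4.0254810940413535
slot -3.0219400628224093
slot -7.142135230682385
```

View pics/top3zz.png

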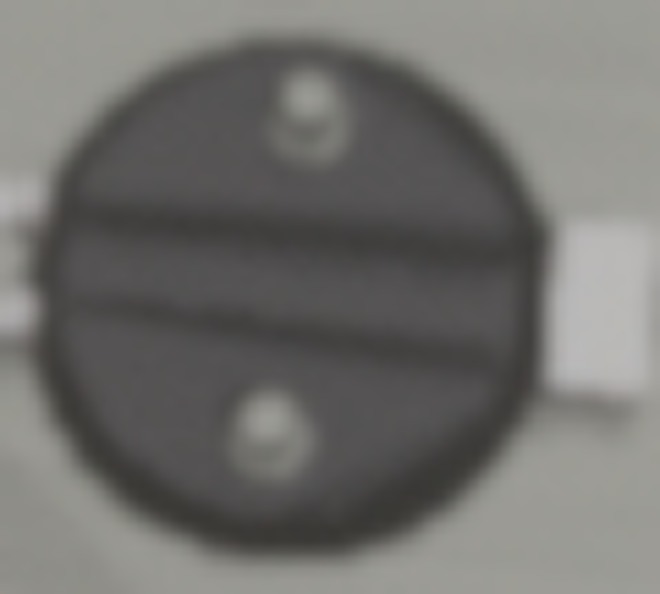

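The pin and slot angles average about -5.5° against the -3.95° needed. The slot is about 1.5° off, inside the 5° tolerance, so it's fine to push the bar. Next I'll descend outside the tab.

play_rows --pt "-0.0035 0 0 0" --pt "-0.0035 0 -0.02 0" --pt "0 0 -0.025 0" --pt "0 0 -0.026 0" --pt "0 0 0 0" --pt "0 0 0 0"

```text
time: 6.07
tool_pos: [0.5278, 0.2568, 0.1374]
tool_rot: [-0.0, 0.733, 0.68, -0.001]
force: [0.5, -0.3, 1.3]
finger_gap: 0.0002
```

```bash
python3 snap.py 4
```

```text
6.1667 [0.52879422 0.25841415 0.13952199] [3.59186936e-04 7.32714853e-01 6.80535165e-01 8.38907601e-04] [0.01580642 0.67779599 0.48565207]
```

View pics/side4z.png

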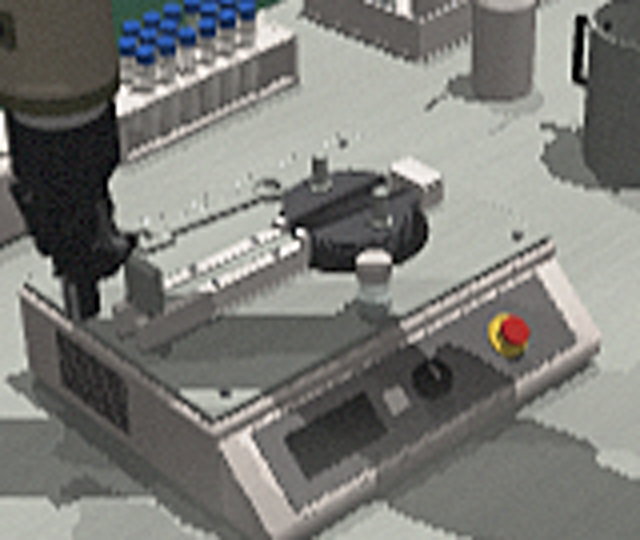

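play_rows --pt "-0.0003 -0.005 0 0" --pt "-0.0003 -0.005 0 0" --pt "-0.0004 -0.005 0 0" --pt "-0.0003 -0.005 0 0" --pt "-0.0004 -0.005 0 0" --pt "-0.0003 -0.005 0 0" --pt "-0.0004 -0.004 0 0" --pt "-0.0003 -0.004 0 0" --pt "-0.0003 -0.004 0 0" --pt "-0.0003 -0.004 0 0"

```text
time: 7.0
tool_pos: [0.5246, 0.2135, 0.1379]
tool_rot: [-0.0, 0.732, 0.681, 0.001]
force: [2.9, 3.4, -2.9]
finger_gap: 0.0
```

Contact at about 4.5 N and the bar is sliding. The nose now enters the slot, so I'll go gently.

play_rows --pt "-0.0002 -0.003 0 0" --pt "-0.0002 -0.003 0 0" --pt "-0.0002 -0.003 0 0" --pt "-0.0002 -0.003 0 0" --pt "-0.0002 -0.003 0 0"

```text
time: 7.42
tool_pos: [0.5235, 0.1978, 0.1379]
tool_rot: [-0.0, 0.732, 0.681, 0.0]
force: [2.1, 4.5, -1.7]
finger_gap: 0.0002
```

The nose is about 15 mm into the slot and the force is still about 5 N. I'll continue.

play_rows --pt "-0.0003 -0.005 0 0" --pt "-0.0004 -0.005 0 0" --pt "-0.0003 -0.005 0 0" --pt "-0.0004 -0.005 0 0" --pt "-0.0003 -0.005 0 0" --pt "-0.0004 -0.005 0 0" --pt "-0.0003 -0.005 0 0" --pt "-0.0004 -0.005 0 0"

```text
time: 8.08
tool_pos: [0.5207, 0.1574, 0.1379]
tool_rot: [0.0, 0.732, 0.681, 0.0]
force: [1.7, 5.3, -2.3]
finger_gap: -0.0002
```

play_rows --pt "-0.0003 -0.004 0 0" --pt "-0.0003 -0.004 0 0" --pt "-0.0002 -0.004 0 0" --pt "-0.0003 -0.004 0 0" --pt "-0.0003 -0.004 0 0" --pt "-0.0003 -0.004 0 0"

```text
time: 8.58
tool_pos: [0.5191, 0.1335, 0.1379]
tool_rot: [0.0, 0.732, 0.681, 0.0]
force: [2.3, 4.5, -1.3]
finger_gap: -0.0002
```

play_rows --pt "-0.0003 -0.004 0 0" --pt "-0.0003 -0.004 0 0" --pt "-0.0002 -0.004 0 0" --pt "-0.0003 -0.004 0 0" --pt "-0.0003 -0.004 0 0" --pt "-0.0003 -0.004 0 0" --pt "-0.0003 -0.004 0 0" --pt "-0.0002 -0.003 0 0" --pt "-0.0002 -0.003 0 0"

```text
time: 9.33
tool_pos: [0.5167, 0.0996, 0.1379]
tool_rot: [0.0, 0.732, 0.681, 0.0]
force: [3.8, 4.4, -1.5]
finger_gap: -0.0
```

play_rows --pt "-0.0002 -0.002 0 0" --pt "-0.0001 -0.002 0 0" --pt "-0.0001 -0.002 0 0"

```text
time: 9.58
tool_pos: [0.5163, 0.0937, 0.1379]
tool_rot: [0.0, 0.732, 0.681, 0.0]
force: [2.3, 3.5, -1.6]
finger_gap: 0.0005
```

play_rows --pt "-0.0001 -0.0015 0 0" --pt "-0.0001 -0.0015 0 0" --pt "-0.0001 -0.0015 0 0"

```text
time: 9.83
tool_pos: [0.516, 0.0893, 0.1379]
tool_rot: [0.0, 0.732, 0.681, 0.0]
force: [2.7, 3.9, -1.2]
finger_gap: -0.0003
```

play_rows --pt "-0.0001 -0.001 0 0" --pt "-0.0001 -0.001 0 0"

```text
time: 10.0
tool_pos: [0.5158, 0.0873, 0.1379]
tool_rot: [0.0, 0.732, 0.681, 0.0]
force: [3.7, 3.8, -1.6]
finger_gap: -0.0001
```

play_rows --pt "0 -0.001 0 0"

```text
time: 10.08
tool_pos: [0.5158, 0.087, 0.138]
tool_rot: [-0.0, 0.732, 0.681, 0.001]
force: [4.4, 8.6, -3.1]
finger_gap: 0.0002
```

play_rows --pt "0 -0.001 0 0"

```text
time: 10.17
tool_pos: [0.5158, 0.087, 0.138]
tool_rot: [-0.001, 0.732, 0.682, 0.001]
force: [3.3, 12.0, -4.4]
finger_gap: -0.0001
```

Movement has stopped at mixer y of about 90 mm (89 expected at home) and the force is rising, so the tab is on its stops. One more gentle nudge to confirm, then I'll back off and look.

play_rows --pt "0 -0.001 0 0" --pt "0 0 0 0"

```text
time: 10.33
tool_pos: [0.5158, 0.087, 0.138]
tool_rot: [-0.001, 0.731, 0.682, 0.002]
force: [5.0, 10.7, -4.1]
finger_gap: 0.0003
```

play_rows --pt "0.0003 0.005 0 0" --pt "0.0007 0.01 0 0" --pt "0.001 0.02 0 0" --pt "0 0 0.03 0" --pt "0 0 0.04 0" --pt "0 0.04 0 0" --pt "0 0.04 0 0" --pt "0 0.04 0 0" --pt "0 0.04 0 0" --pt "0 0.04 0 0"

```text
time: 11.17
tool_pos: [0.5174, 0.3205, 0.2076]
tool_rot: [0.001, 0.733, 0.681, -0.001]
force: [1.0, -0.7, -0.2]
finger_gap: -0.0002
```

play_rows --pt "0 0.04 0 0" --pt "0 0.03 0 0" --pt "0 0 0 0"

```text
time: 11.42
tool_pos: [0.514, 0.396, 0.207]
tool_rot: [-0.002, 0.73, 0.684, -0.0]
force: [0.1, 0.6, 0.1]
finger_gap: -0.0
```

```bash
python3 snap.py 5
```

```text
11.5167 [0.5166019  0.39060855 0.20705583] [-7.40056267e-05  7.31396763e-01  6.81951608e-01 -8.80070657e-04] [ 0.66661537 -1.88689379 -1.14495858]
```

View pics/top5z.png

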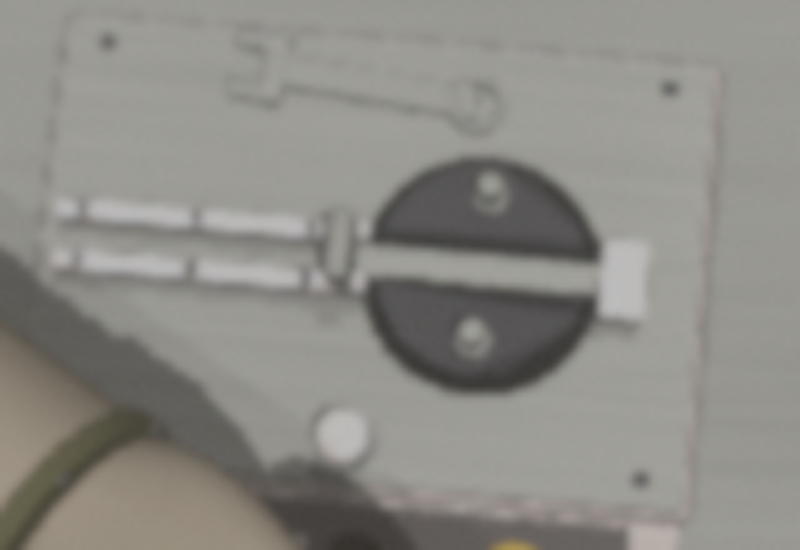

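View pics/side5z.png

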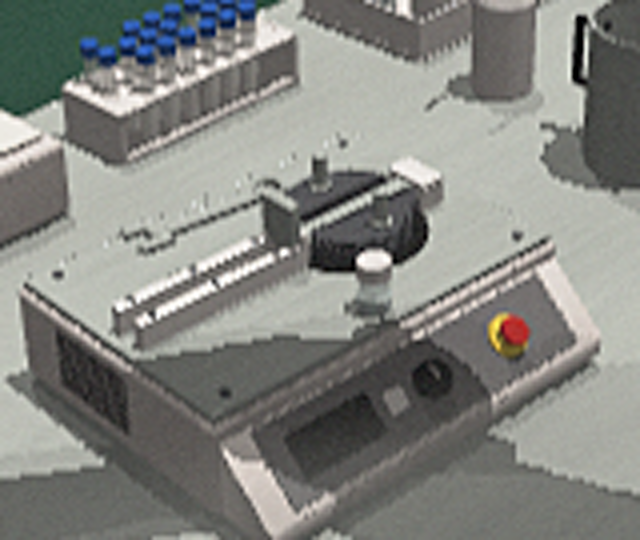

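The bar now runs through the disc into the keeper, with the tab at top zoom (338,245) against the stops. The spanner and vial look unmoved. I'll do a final numeric check and a before/after comparison, then hand in.

```bash
python3 - <<'E'
from h import *
from cell import bot
t0=pickle.load(open("pics/top0.pkl","rb"));t=pickle.load(open("pics/top5.pkl","rb"));s=pickle.load(open("pics/side5.pkl","rb"));s0=pickle.load(open("pics/side0.pkl","rb"))
T=lambda x,y:(188+(x+.5)/5-.5,150+(y+.5)/5-.5)
S=lambda x,y:(190+(x+.5)/4-.5,150+(y+.5)/4-.5)
a=np.radians(-3.95);c=np.array([.509,-.003])
def mx(P): d=P[:2]-c; return (d@[np.cos(a),np.sin(a)],d@[-np.sin(a),np.cos(a)])
print("tab top",mx(onz(t,[T(340,242)],.162)[0]),"side",mx(onz(s,[S(281,199)],.162)[0]))
def edge(p): return cv2.Canny(cv2.cvtColor(p,cv2.COLOR_RGB2GRAY),40,100)
for n,x,y in(("top",t0,t),("side",s0,s)):
    d=np.abs(x["pixels"].astype(int)-y["pixels"]).max(2).astype(np.uint8)
    cv2.imwrite(f"pics/d_{n}.png",np.hstack([y["pixels"][:,:,::-1],cv2.cvtColor(cv2.convertScaleAbs(d,alpha=3),cv2.COLOR_GRAY2BGR)])[::1,::1] if 0 else cv2.resize(np.hstack([y["pixels"][:,:,::-1],cv2.cvtColor(cv2.convertScaleAbs(d,alpha=3),cv2.COLOR_GRAY2BGR)]),(800,300)))
E
```

```text
tab top (np.float64(0.0011110312342044863), np.float64(0.07125748284574285)) side (np.float64(-0.0011803269266412396), np.float64(0.07379067713698281))
```

View pics/d_top.png

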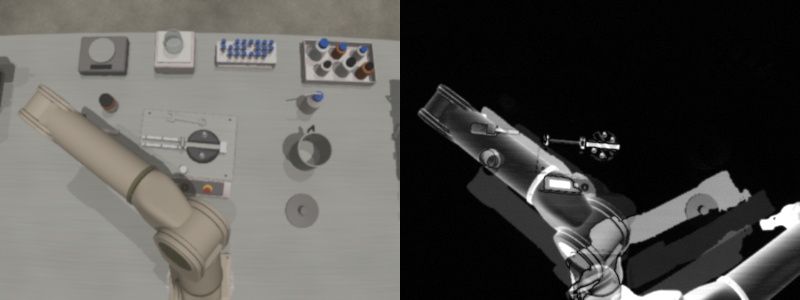

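View pics/d_side.png

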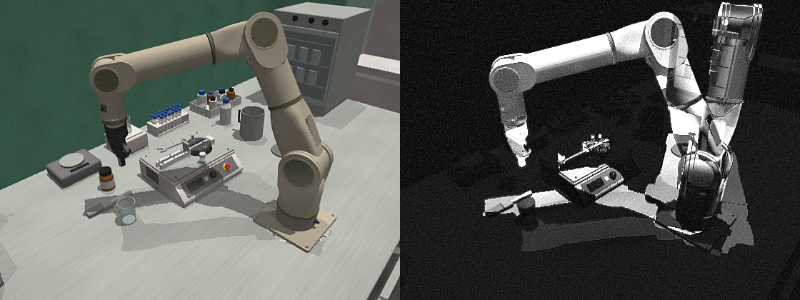

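The differences are only the arm, its shadows, the disc and the bar. The brush is in shadow but in the same place. The tab measures mixer y +71 (top) and +74 mm (side), against +72 mm at home.

```bash
python3 -c "
from cell import bot
print(bot.read_state()['force']); print(bot.job_done())"
```

```text
[ 0.66661537 -1.88689379 -1.14495858]
the job is handed in; nothing more can be done
None
```

The drive shaft is locked: I turned the disc about 53° counter-clockwise by one pin, then pushed the lock bar by its tab through the slot and home against the stops. I used the shut fingertips throughout and gripped and lifted nothing. The job was handed in at about 11.5 s of the 51 s allowed.

**Forces:** the pin and tab pushes took about 4 to 6 N. Against the stops the readings reached about 13 N, and the bar did not move any further.

**Last checks:**
- **Bar:** the tab measured mixer y +71 mm in the top view and +74 mm in the side view, against +72 mm for fully home. The bar shows running through the slot into the keeper.
- **Bystanders:** comparing the pictures before and after, only the arm, its shadows, the disc and the bar had changed. The brush fell in shadow, and the arm partly covered some bystanders, including the brush and beaker, in the final top view. I judged those from the side view.
- **Arm:** it was clear of everything when I handed in.

**Disagreement:** just before the bar went in, the disc angle read between -3° and -7° depending on the view and feature used, against the -3.95° needed. I took the slot to be about 1.5° off, inside the 5° tolerance, and the bar slid in without any extra force.

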